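# Sort sealed sample canisters by weight

### The arm

A 6-joint arm with a two-finger parallel gripper is mounted at the origin on the work surface. World frame = base frame: x ahead of the robot, y to its left, z up, the work surface at z = 0. Lengths are in m, angles in rad, forces in N, time in s.
With the tool pointing down it reaches from about 0.35 to 0.975 m from the base axis. Payload 4.9 kg.
Tool frame: the origin (TCP) lies midway between the tips of the shut fingers; the grasp point (between the pads) lies 19 mm behind it; z points along the fingers, y is the direction in which the jaws open and shut (so a half turn about z gives the same grasp; the last joint's range is limited). The gripper opens to 85 mm and grips with 20 to 120 N. Pads are 22 mm wide; open, the fingers measure 114 mm over their backs; the gripper's body (76 mm by 85 mm) begins 54 mm behind the grasp point. The pads swing forward as they close: fully open they stand 13 mm farther back than shut.
Start: joints at [-1.398, 0.053, 1.613, -0, 1.476, -0.119], TCP at [0.18, -0.599, 0.231] pointing down, gripper open.
Joint ranges: [-3.01, 3.01], [-1.01, 2.22], [0.06, 2.58], [-1.02, 4.17], [0.09, 2.62], [-3.14, 3.14]. Speed limits (rad/s): [2.57, 2.57, 3.14, 3.14, 3.14, 3.14].

### API

Orientations are given as a unit quaternion [w, x, y, z].
In Python, from plant import manip, cams gives the robot as it stands.
- The arm moves only by the tool jog_arm, never from a script. Its argument "targets" is a list of rows, each a list of 4 numbers: the shift along the tool's x, y, z in m, then the turn about the tool's z in degrees. A call has 1 to 5 rows; each row is the pose to reach, as a shift and turn from the pose commanded when the call began, along the tool's axes at that moment; what a row does not reach only later rows make up. A row lasts 1/12 s, in which the tool goes at most 41.7 mm and 7.16 degrees, less where a joint would pass 70% of its speed; a pose out of reach is approached as far as the arm can. A call with a gripper value outside its range is refused whole. "fingers" is the opening, from 0 (shut) to 1 (fully open), set as the call begins (left out, the last holds). The fingers move at their own pace and stop on an object; the grip force is fixed at half the most. Time passes only in rows, so rows that repeat a pose let the fingers close. It gives the time, the measured TCP pose, the force and the opening at its end, in the units of the state.
- manip.state(): the state, without advancing time (a new reading comes with each control period).
- cams.grab_frame(name): name is "scene" or "top" or "wrist"; returns the picture (480x640x3 uint8, red, green, blue); there is no depth.
- cams.get_calibration(name): a dict with "camera_matrix" (3x3 intrinsics, pixels), "distortion" ([k1, k2, p1, p2, k3] as OpenCV has them; the pictures are not rectified), "cam_to_world" (4x4, takes a point from camera to world coordinates). Camera axes: x right, y up, looking along -z (the intrinsics and any distortion apply to the point x, -y, -z); pixel columns grow to the right and rows downward; lengths in m; the calibration is good to about 2 mm. A picture is of the moment at which its call begins: read the wrist's pose just before it. get_calibration takes no time and is no camera call; for the wrist camera it gives the pose at the moment of the call.
- manip.job_done(): hands the job in, once; it reports no verdict.
The state is a dict: "time": time; "joint_pos": joint angles; "joint_vel": joint speeds; "joint_efforts": joint torques, N m; "tool_pos": TCP position; "tool_rot": TCP orientation; "contact_force": force on the tool from outside, world axes, zero at the start; "ft_torque": the same for the moment, N m; "gripper_width": opening from 0.0 (shut) to 1.0 (fully open).
Only numpy, scipy, OpenCV 4.12 (cv2) and the standard library are available. Lean on these libraries where they do the work, as an engineer would, in place of code of your own. Each camera call takes 0.05 s, during which the arm holds its last target. There are 200 camera calls.

### The job

Three sealed sample canisters that look alike stand on the cluttered desk, and at least one holds a heavy rock core while at least one is empty: lift each just clear of the desk, feel its weight, and set the heavy ones down upright on the floor of the tray with the carrying loops and the light ones on the floor of the plain tray. Keep every canister upright and never raise its underside more than 10 cm above the desk, so go round the tall things; do not drop the canisters. Leave the spray bottle, dropper bottle, tube rack, calculator and cutter where they are.

Things in the scene. Friction and masses are not known exactly. Their poses are not given: they have to be found in the camera images.
- canister_a: one of 3 like sealed opaque canisters: flat-sided white bottle 96 (own x) x 54 (own y) x 68 mm tall, with a central round black screw cap, 40 mm wide, 71 to 100 mm above the underside. Total 480-660 g with a rock core, 125-175 g with an empty liner; weight centred under the cap, contents have 1 to 2 mm of play. Held by the cap it swings if hurried. Stands upright on the desk. Origin: centre of its underside; z up
- canister_b: one of 3 like sealed opaque canisters: flat-sided white bottle 96 (own x) x 54 (own y) x 68 mm tall, with a central round black screw cap, 40 mm wide, 71 to 100 mm above the underside. Total 480-660 g with a rock core, 125-175 g with an empty liner; weight centred under the cap, contents have 1 to 2 mm of play. Held by the cap it swings if hurried. Stands upright on the desk. Origin: centre of its underside; z up
- canister_c: one of 3 like sealed opaque canisters: flat-sided white bottle 96 (own x) x 54 (own y) x 68 mm tall, with a central round black screw cap, 40 mm wide, 71 to 100 mm above the underside. Total 480-660 g with a rock core, 125-175 g with an empty liner; weight centred under the cap, contents have 1 to 2 mm of play. Held by the cap it swings if hurried. Stands upright on the desk. Origin: centre of its underside; z up
- loop_tray: tray for the heavy canisters: low open aluminium tray fixed to the desk, on either side; 258 (own x) x 132 (own y) mm outside, inside 250 x 124, walls 25 mm high, floor 4 mm above the desk; two canisters fit end to end along x. Origin: centre of its underside. A dark steel carrying loop stands at each short end, 90 mm wide, leaning outwards, its top 64 mm above the desk and 145 mm from the centre
- plain_tray: tray for the light canisters: low open aluminium tray fixed to the desk, on either side; 258 (own x) x 132 (own y) mm outside, inside 250 x 124, walls 25 mm high, floor 4 mm above the desk; two canisters fit end to end along x. Origin: centre of its underside. No loops
- spray_bottle: bystander: clear spray bottle, 60 mm in diameter, 187 mm tall with a white spray head that reaches 32 mm from the axis (own +x). Origin: centre of its underside
- dropper_bottle: bystander: amber dropper bottle, 44 mm in diameter, 110 mm tall. Origin: centre of its underside
- tube_rack: bystander: white rack full of capped glass tubes, 56 (own x) x 100 (own y) mm, 100 mm tall to the tube caps. Origin: centre of its underside
- calculator: bystander: flat black pocket calculator, 80 (own x) x 150 (own y) x 17 mm. Origin: centre of its underside
- cutter: bystander: red retractable cutter lying flat, 16 (own x) x 127 (own y) x 13 mm. Origin: centre of its handle's underside. (All other things on the desk are fixed and stand more than 0.70 m ahead of the robot's base or more than 0.47 m to its side)
There are look-alikes about, which are no part of the job. Leave any blue look-alike of the canister_b alone.

How it is judged:
By the outcome, as a careful person would: the job done as asked, in the order asked, and still so for the second after the job is handed in, with the robot touching nothing.
It also fails if it takes over 70 s, if anything falls off the work surface, if the arm or the gripper's body presses on something with over 40 N, if the wrist force passes 120 N, or if a joint passes its speed limit or range.

## Working session

There is one attempt and no reset: what is moved stays moved. The work goes in short steps, Python scripts to look and compute and a tool call to move; the robot and the scene stay as the last step left them, time stands still between calls to the robot, and variables do not carry over. Pictures are saved under pics/ and viewed, about 8 in all and at most 12, crops included, and the job is handed in when it is done.

Besides the shell and the picture viewer there is one more tool, called after "Request:" as a command line: name --pt "numbers of a row" for each row, then --argument value for the rest. jog_arm: Moves the arm, as the interface text tells. Its arguments: {"type":"object","properties":{"targets":{"type":"array"},"fingers":{"type":"number"}},"required":["targets"]}

```bash
ls && mkdir -p pics && python3 - <<'E'
from plant import manip, cams
import cv2,json
for n in ("top","scene"):
    im=cams.grab_frame(n); cv2.imwrite(f"pics/{n}0.png",im[:,:,::-1])
    c=cams.get_calibration(n); print(n,c)
s=manip.state();print(s)
E
```

```text
pics
top {'camera_matrix': array([[536.46606378,   0.        , 324.67284912],
       [  0.        , 536.46606378, 242.80297623],
       [  0.        ,   0.        ,   1.        ]]), 'distortion': array([-0.12896817,  0.        ,  0.        ,  0.        ,  0.        ]), 'cam_to_world': array([[ 0.0289119 ,  0.98870699, -0.14704622,  0.37360139],
       [-0.99944793,  0.03100253,  0.01194504,  0.00220982],
       [ 0.01636895,  0.14661969,  0.98905749,  1.08501192],
       [ 0.        ,  0.        ,  0.        ,  1.        ]])}
scene {'camera_matrix': array([[587.54972197,   0.        , 316.28623269],
       [  0.        , 587.54972197, 231.91424803],
       [  0.        ,   0.        ,   1.        ]]), 'distortion': array([0.05813377, 0.        , 0.        , 0.        , 0.        ]), 'cam_to_world': array([[ 0.17503441, -0.74183008,  0.64734156,  1.31008595],
       [ 0.9844205 ,  0.12070341, -0.12785529, -0.14308872],
       [ 0.01671056,  0.65963537,  0.75139998,  0.98518798],
       [ 0.        ,  0.        ,  0.        ,  1.        ]])}
{'time': 0.1, 'joint_pos': array([-1.39796829e+00,  5.33100218e-02,  1.61419195e+00, -6.29320852e-06,
        1.47600734e+00, -1.18994539e-01]), 'joint_vel': array([-9.90968083e-04, -1.46233188e-03, -2.61487966e-03, -1.39504999e-03,
       -2.47407683e-04, -1.52541884e-06]), 'joint_efforts': array([-3.85997528e-04, -3.94906783e+01, -3.71365178e+01, -1.29909677e-04,
        3.90229456e-03, -2.05850739e-06]), 'tool_pos': array([ 0.17971274, -0.5979987 ,  0.23015301]), 'tool_rot': array([-9.57899830e-04,  9.89373323e-01,  1.45394326e-01, -2.89231060e-05]), 'contact_force': array([-0.72854666,  0.03524715, -1.35543503]), 'ft_torque': array([-0.00291023,  0.0108597 , -0.00888862]), 'gripper_width': 0.9981426748563509}
```

View pics/top0.png

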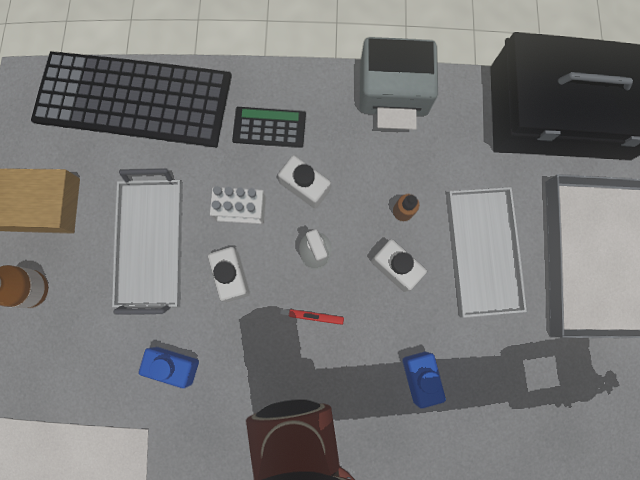

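View pics/scene0.png

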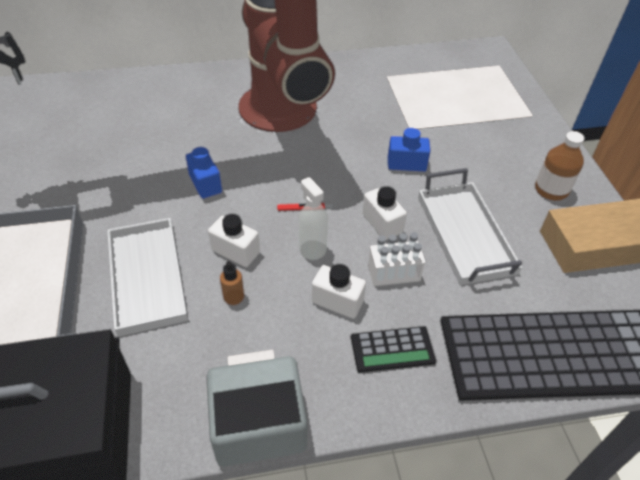

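Top view: the white canisters have black caps at (304,176), (225,272) and (402,263). The blue look-alikes at (168,367) and (424,380) get left alone. The loop tray is at (148,243), with loops at both ends, and the plain tray at (487,252). Next I fit models and confirm them in an enlarged crop.

```bash
cat > h.py <<'E'
import numpy as np, cv2
from plant import manip, cams
def proj(name,P,c=None):
    c=c or cams.get_calibration(name); T=np.linalg.inv(c["cam_to_world"])
    p=(T[:3,:3]@np.atleast_2d(P).T).T+T[:3,3]; p=p*[1,-1,-1]
    return cv2.projectPoints(p,np.zeros(3),np.zeros(3),c["camera_matrix"],c["distortion"])[0][:,0]
def ray(name,uv,z,c=None):
    c=c or cams.get_calibration(name)
    q=cv2.undistortPoints(np.array(uv,float).reshape(-1,1,2),c["camera_matrix"],c["distortion"])[:,0]
    d=np.c_[q[:,0],-q[:,1],-np.ones(len(q))]@c["cam_to_world"][:3,:3].T; o=c["cam_to_world"][:3,3]
    return o+d*((z-o[2])/d[:,2])[:,None]
def box(x,y,a,lx,ly,z0,z1):
    R=np.array([[np.cos(a),-np.sin(a)],[np.sin(a),np.cos(a)]])
    c=np.array([[1,1],[-1,1],[-1,-1],[1,-1]])*[lx/2,ly/2]@R.T+[x,y]
    return np.vstack([np.c_[c,np.full(4,z0)],np.c_[c,np.full(4,z1)]])
def cyl(x,y,r,z): 
    t=np.linspace(0,2*np.pi,24); return np.c_[x+r*np.cos(t),y+r*np.sin(t),np.full(24,z)]
E
cat > fit.py <<'E'
from h import *
from scipy.optimize import minimize
cal=cams.get_calibration("top"); im=cv2.imread("pics/top0.png"); big=cv2.resize(im,None,fx=4,fy=4,interpolation=cv2.INTER_CUBIC)
def mask(hulls):
    m=np.zeros(big.shape[:2],np.uint8)
    for P in hulls: cv2.fillConvexPoly(m,cv2.convexHull(np.int32(np.round(proj("top",P,cal)*4+1.5))),255)
    return m
g=big.min(2); sat=big.max(2).astype(int)-g
def fit(target,f,x0,d):
    cost=lambda p:-(lambda m:(m&target).astype(bool).sum()/(m|target).astype(bool).sum())(mask(f(p)))
    best=None
    S=np.vstack([x0]+[np.array(x0)+np.eye(3)[i]*d[i] for i in range(3)])
    r=minimize(cost,x0,method="Nelder-Mead",options=dict(initial_simplex=S,maxiter=120)); return r.x,-r.fun
out=im.copy(); out=big.copy()
for n,uv,a0s in (("A",(304,176),(-1,0,1,2)),("B",(225,272),(-1,0,1,2)),("C",(402,263),(-1,0,1,2))):
    roi=np.zeros_like(g); cv2.circle(roi,(uv[0]*4,uv[1]*4),36*4,255,-1)
    lab=cv2.connectedComponents(((sat<45)&((g>185)|(g<48))&(roi>0)).astype(np.uint8))
    t=(lab[1]==lab[1][uv[1]*4,uv[0]*4]); 
    w=((g>185)&(roi>0)).astype(np.uint8); nl,L,st,_=cv2.connectedComponentsWithStats(w); w=(L==1+st[1:,4].argmax())
    t=(w|t).astype(np.uint8)*255; x0=ray("top",uv,0.1,cal)[0,:2]
    f=lambda p:[box(*p,.096,.054,0,.068),np.vstack([cyl(p[0],p[1],.02,.071),cyl(p[0],p[1],.02,.1)])]
    r=max((fit(t,f,[*x0,a],(.01,.01,.3)) for a in a0s),key=lambda q:q[1])
    print(n,"cap",x0.round(4),"fit",r[0].round(4),"yaw",np.degrees(r[0][2]).round(1),"iou",round(r[1],3))
    pc=proj("scene",[[*r[0][:2],.1]]); print(" scene cap px",pc.round(0))
    for P in f(r[0]): cv2.polylines(out,[cv2.convexHull(np.int32(proj("top",P,cal)*4+1.5))],True,(0,0,255),2)
# trays: rim corners at z=.025
for n,q in (("loop",[(119,181),(180,181),(178,304),(114,305)]),("plain",[(449,191),(512,189),(525,312),(464,316)])):
    p=ray("top",q,.025,cal)[:,:2]; rr=cv2.minAreaRect(np.float32(p)); 
    ax=(p[0]+p[1]-p[2]-p[3])/2; c=p.mean(0); a=np.arctan2(ax[1],ax[0])
    print(n,c.round(4),"yaw",np.degrees(a).round(1),"len",np.linalg.norm(ax).round(3),"wid",np.linalg.norm((p[0]+p[3]-p[1]-p[2])/2).round(3))
    for z,d in((.025,(.258,.132)),(.025,(.25,.124))): cv2.polylines(out,[np.int32(proj("top",box(*c,a,*d,z,z)[:4],cal)*4+1.5)],True,(0,0,255),1)
for n,uv,z in (("spray top",(318,245),.187),("spray base",(311,252),0.02),("dropper",(410,202),.11),("rack",(238,197),.1),("calc",(269,127),.017),("cutter",(317,317),.013)): print(n,ray("top",uv,z,cal)[0].round(3))
cv2.imwrite("pics/crop1.png",cv2.resize(out[150*4:340*4,100*4:540*4],(800,345),interpolation=cv2.INTER_AREA))
E
python3 fit.py
```

```text
A cap [0.6467 0.0332] fit [0.9946 0.1137 1.3413] yaw 76.9 iou 0.006
 scene cap px [[436. 442.]]
B cap [0.4599 0.1726] fit [0.108  0.5474 0.8671] yaw 49.7 iou 0.008
 scene cap px [[492.  81.]]
C cap [ 0.4867 -0.1542] fit [ 0.5993 -0.6     0.8893] yaw 51.0 iou 0.007
 scene cap px [[-14. 295.]]
loop [0.5222 0.3472] yaw 2.8 len 0.252 wid 0.129
plain [ 0.5247 -0.3422] yaw 5.7 len 0.255 wid 0.13
spray top [0.503 0.003 0.187]
spray base [0.512 0.016 0.02 ]
dropper [ 0.601 -0.167  0.11 ]
rack [0.602 0.156 0.1  ]
calc [0.774 0.113 0.017]
cutter [0.384 0.    0.013]
```

View pics/crop1.png

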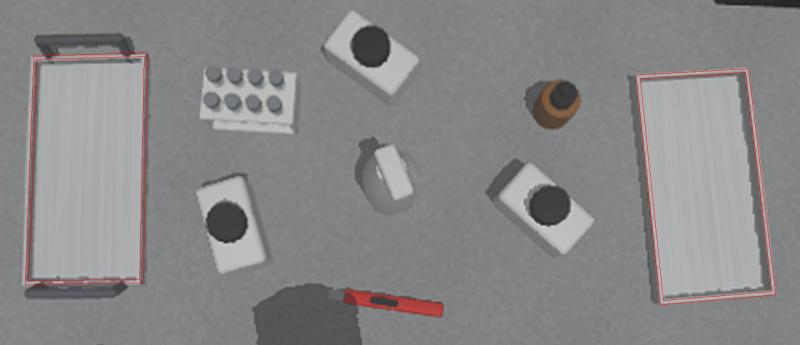

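```bash
python3 - <<'E'
s=open("fit.py").read()
a=s.index("    lab=cv2"); b=s.index("    w=((g>185)")
s=s[:a]+s[b:]
s=s.replace("t=(w|t).astype(np.uint8)*255;","t=np.zeros_like(g); cv2.fillConvexPoly(t,cv2.convexHull(np.argwhere(w)[:,::-1].astype(np.int32)),255); t[(g<75)&(roi>0)&(t==0)]=0;")
s=s.replace('(-1,0,1,2)','(-.9,-.3,.3,.9,1.5)').replace("(\"cutter\"",'("blue1",(163,362),.1),("blue2",(428,374),.1),("dropbase",(404,213),0.01),("cutter"')
s=s.replace('f=lambda p:[box(*p,.096,.054,0,.068),','f=lambda p:[box(*p,.096,.054,0,.068),][:1]+[')
open("fit.py","w").write(s)
E
sed -i 's/g>185/g>150/g' fit.py; python3 fit.py
```

```text
A cap [0.6467 0.0332] fit [ 0.6596  0.036  -2.3293] yaw -133.5 iou 0.72
 scene cap px [[342. 274.]]
B cap [0.4599 0.1726] fit [0.4604 0.1781 0.4191] yaw 24.0 iou 0.795
 scene cap px [[388. 192.]]
C cap [ 0.4867 -0.1542] fit [ 0.4882 -0.1582  0.8816] yaw 50.5 iou 0.78
 scene cap px [[231. 220.]]
loop [0.5222 0.3472] yaw 2.8 len 0.252 wid 0.129
plain [ 0.5247 -0.3422] yaw 5.7 len 0.255 wid 0.13
spray top [0.503 0.003 0.187]
spray base [0.512 0.016 0.02 ]
dropper [ 0.601 -0.167  0.11 ]
rack [0.602 0.156 0.1  ]
calc [0.774 0.113 0.017]
blue1 [0.291 0.278 0.1  ]
blue2 [ 0.285 -0.205  0.1  ]
dropbase [ 0.6   -0.172  0.01 ]
cutter [0.384 0.    0.013]
```

View pics/crop1.png

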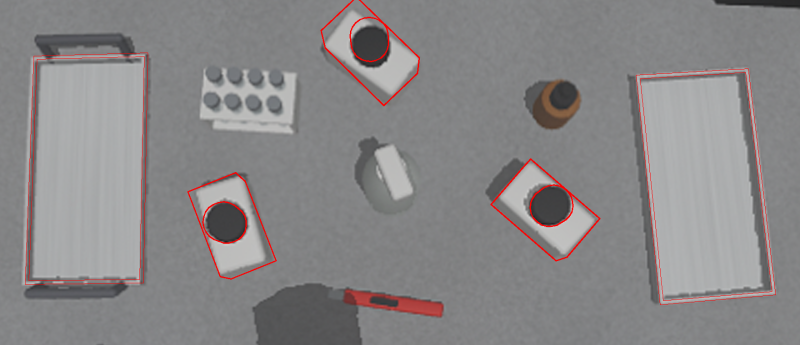

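```bash
cat > fit2.py <<'E'
from h import *
from scipy.optimize import least_squares
C={n:(cams.get_calibration(n),cv2.imread(f"pics/{n}0.png")) for n in("top","scene")}
out=cv2.resize(C["top"][1],None,fx=4,fy=4,interpolation=cv2.INTER_CUBIC)
def blob(m,uv):
    n,L,st,ce=cv2.connectedComponentsWithStats(m.astype(np.uint8)); l=L[uv[1],uv[0]]
    return L==l
def cen(m): M=cv2.moments(m.astype(np.uint8),True); return np.array([M["m10"],M["m01"]])/M["m00"]
def capc(name,p):
    h=cv2.convexHull(np.float32(proj(name,np.vstack([cyl(*p,.02,.071),cyl(*p,.02,.1)]),C[name][0]))); M=cv2.moments(h); return np.array([M["m10"],M["m01"]])/M["m00"]
for n,ut,us in(("A",(304,176),(340,276)),("B",(225,272),(387,196)),("C",(402,263),(232,224))):
    r={}
    for name,uv in(("top",ut),("scene",us)):
        im=C[name][1]; m=blob(im.max(2)<75,uv); c=cen(m)
        r[name]=least_squares(lambda p:capc(name,p)-c,ray(name,c,.09)[0,:2]).x; print(n,name,m.sum(),c.round(1),r[name].round(4))
    p=(r["top"]+r["scene"])/2
    im=C["top"][1]; yy,xx=np.mgrid[:480,:640]; w=(im.min(2)>165)&(np.hypot(xx-ut[0],yy-ut[1])<36)
    k,L,st,_=cv2.connectedComponentsWithStats(w.astype(np.uint8)); w=L==1+st[1:,4].argmax()
    q=ray("top",np.argwhere(w)[:,::-1],.068,C["top"][0])[:,:2]*1000
    rect=cv2.minAreaRect(np.float32(q)); b=cv2.boxPoints(rect); e=b[1]-b[0]; f=b[2]-b[1]; e=e if e@e>f@f else f
    a=np.arctan2(e[1],e[0]); a=(a+np.pi/2)%np.pi-np.pi/2
    print("  rect",np.round(rect[0],1),np.round(rect[1],1),"yaw",np.degrees(a).round(1))
    for P in (box(*p,a,.096,.054,.068,.068),cyl(*p,.02,.1)): cv2.polylines(out,[cv2.convexHull(np.int32(proj("top",P,C["top"][0])*4+1.5))],True,(0,0,255),2)
cv2.imwrite("pics/crop2.png",cv2.resize(out[150*4:340*4,100*4:540*4],(800,345),interpolation=cv2.INTER_AREA))
E
python3 fit2.py
```

```text
A top 364 [303.6 175.3] [0.6517 0.0343]
A scene 362 [339.2 275.7] [0.6519 0.0337]
  rect [650.7  33.9] [91.3 49.2] yaw 54.9
B top 374 [224.3 272.2] [0.4606 0.176 ]
B scene 281 [386.1 196.7] [0.4599 0.1761]
  rect [459.7 175.7] [91.3 49.5] yaw 18.6
C top 374 [401.8 262.9] [ 0.4883 -0.1558]
C scene 304 [232.  224.7] [ 0.4878 -0.1572]
  rect [ 487.3 -156.4] [91.5 49.3] yaw 49.3
```

View pics/crop2.png

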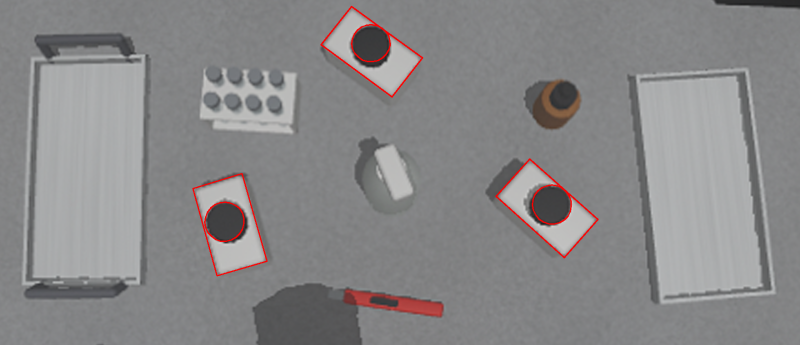

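The fits match the pixels, and the two cameras agree to within about 1.5 mm. The canister poses are:

| Canister | Position (m) | Yaw |
|---|---|---|
| A | (.651, .034) | 55° |
| B | (.460, .176) | 18.6° |
| C | (.488, -.1565) | 49.3° |

I'll start with C.

```bash
cat > plan.py <<'E'
from h import *
import sys,json
# usage: plan.py x,y,z,yaw,n ...   prints jog rows in calls of <=5
def pose():
    s=manip.state(); w,x,y,z=s["tool_rot"]; return np.array([*s["tool_pos"],np.degrees(np.arctan2(2*(x*y+w*z),1-2*(y*y+z*z)))])
if __name__=="__main__":
    p=pose(); s=manip.state(); print("now",p.round(4),"t",round(s["time"],2),"F",s["contact_force"].round(2),"j",s["joint_pos"].round(2),"w",round(s["gripper_width"],3))
    path=[]
    for a in sys.argv[1:]:
        *g,n=[float(v) for v in a.split(",")]; g=np.array(g); n=int(n)
        f=np.arange(1,n+1)/n; 
        if n>5: f=f-np.sin(2*np.pi*f)/(2*np.pi)*.45
        path+=[p+(g-p)*t for t in f]; p=g
    b=pose()
    for i in range(0,len(path),5):
        rows=[]
        for q in path[i:i+5]:
            a=np.radians(b[3]); d=q-b
            rows.append([round(d[0]*np.cos(a)+d[1]*np.sin(a),3)+0,round(d[0]*np.sin(a)-d[1]*np.cos(a),3)+0,round(-d[2],3)+0,round(-d[3],1)+0])
        print(rows,"->",path[i:i+5][-1].round(3)); b=path[i:i+5][-1]
E
python3 plan.py .488,-.1565,.15,49.3,20 .488,-.1565,.032,49.3,5
```

```text
now [ 0.1797 -0.598   0.2302 16.7202] t 0.1 F [-0.73  0.04 -1.36] j [-1.4   0.05  1.61 -0.    1.48 -0.12] w 0.998
[[np.float64(0.012), np.float64(-0.009), np.float64(0.002), np.float64(-0.9)], [np.float64(0.024), np.float64(-0.019), np.float64(0.005), np.float64(-1.9)], [np.float64(0.039), np.float64(-0.031), np.float64(0.007), np.float64(-3.0)], [np.float64(0.056), np.float64(-0.044), np.float64(0.011), np.float64(-4.3)], [np.float64(0.075), np.float64(-0.06), np.float64(0.014), np.float64(-5.8)]] -> [ 0.235 -0.519  0.216 22.532]
[[np.float64(0.024), np.float64(-0.015), np.float64(0.004), np.float64(-1.7)], [np.float64(0.052), np.float64(-0.033), np.float64(0.009), np.float64(-3.7)], [np.float64(0.081), np.float64(-0.052), np.float64(0.014), np.float64(-5.8)], [np.float64(0.113), np.float64(-0.072), np.float64(0.02), np.float64(-8.1)], [np.float64(0.146), np.float64(-0.093), np.float64(0.026), np.float64(-10.5)]] -> [ 0.334 -0.377  0.19  33.01 ]
[[np.float64(0.036), np.float64(-0.015), np.float64(0.006), np.float64(-2.4)], [np.float64(0.071), np.float64(-0.029), np.float64(0.011), n
[... 414 characters left out ...]
4(0.007), np.float64(-2.8)], [np.float64(0.064), np.float64(-0.013), np.float64(0.01), np.float64(-3.9)], [np.float64(0.079), np.float64(-0.016), np.float64(0.012), np.float64(-4.9)], [np.float64(0.094), np.float64(-0.019), np.float64(0.014), np.float64(-5.8)]] -> [ 0.488 -0.156  0.15  49.3  ]
[[np.float64(0.0), np.float64(0.0), np.float64(0.024), np.float64(0.0)], [np.float64(0.0), np.float64(0.0), np.float64(0.047), np.float64(0.0)], [np.float64(0.0), np.float64(0.0), np.float64(0.071), np.float64(0.0)], [np.float64(0.0), np.float64(0.0), np.float64(0.094), np.float64(0.0)], [np.float64(0.0), np.float64(0.0), np.float64(0.118), np.float64(0.0)]] -> [ 4.88e-01 -1.56e-01  3.20e-02  4.93e+01]
```

Request:
jog_arm --pt "0.012 -0.009 0.002 -1" --pt "0.024 -0.019 0.005 -2" --pt "0.039 -0.031 0.007 -3" --pt "0.056 -0.044 0.011 -4" --pt "0.075 -0.06 0.014 -6" --fingers 1

```text
time: 0.52
tool_pos: [0.2348, -0.5181, 0.2164]
tool_rot: [-0.001, 0.98, 0.197, 0.0]
contact_force: [0.5, -0.8, -0.1]
gripper_width: 0.997
```

Request:
jog_arm --pt "0.024 -0.015 0.004 -2" --pt "0.052 -0.033 0.009 -4" --pt "0.081 -0.052 0.014 -6" --pt "0.113 -0.072 0.02 -8" --pt "0.146 -0.093 0.026 -10"

```text
time: 0.93
tool_pos: [0.3337, -0.3752, 0.1907]
tool_rot: [-0.0, 0.959, 0.282, 0.0]
contact_force: [0.0, -0.0, 0.5]
gripper_width: 1.001
```

Request:
jog_arm --pt "0.036 -0.015 0.006 -2" --pt "0.071 -0.029 0.011 -5" --pt "0.104 -0.042 0.017 -7" --pt "0.134 -0.054 0.021 -9" --pt "0.161 -0.065 0.026 -10"

```text
time: 1.35
tool_pos: [0.434, -0.2328, 0.1647]
tool_rot: [-0.0, 0.931, 0.366, 0.0]
contact_force: [0.1, -0.4, 0.4]
gripper_width: 0.999
```

Request:
jog_arm --pt "0.025 -0.005 0.004 -2" --pt "0.046 -0.009 0.007 -3" --pt "0.064 -0.013 0.01 -4" --pt "0.079 -0.016 0.012 -5" --pt "0.094 -0.019 0.014 -6"

```text
time: 1.77
tool_pos: [0.4895, -0.156, 0.1506]
tool_rot: [-0.001, 0.91, 0.414, -0.0]
contact_force: [0.8, -0.6, -1.1]
gripper_width: 0.999
```

```bash
sed -i 's/,3)+0/,3).item()/g; s/,1)+0/,1).item()/' plan.py && python3 plan.py .488,-.1565,.032,49.3,5; python3 -c "
from h import *
cv2.imwrite('pics/wr1.png',cams.grab_frame('wrist')[:,:,::-1])"
```

```text
now [ 0.4895 -0.156   0.1506 48.8613] t 1.77 F [ 0.76 -0.59 -1.09] j [-0.45 -0.15  1.95  0.    1.35  0.26] w 0.999
[[-0.0, -0.0, 0.024, -0.1], [-0.001, -0.0, 0.047, -0.2], [-0.001, -0.0, 0.071, -0.3], [-0.001, -0.001, 0.095, -0.4], [-0.001, -0.001, 0.119, -0.4]] -> [ 4.88e-01 -1.56e-01  3.20e-02  4.93e+01]
```

View pics/wr1.png

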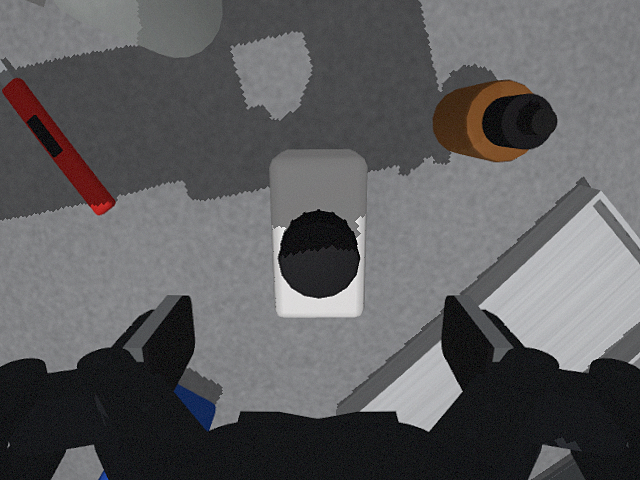

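The wrist picture shows canister C square and centred between the open fingers, with its cap at (318,254) and the dropper bottle clear at (500,120). I'll descend and grip.

Request:
jog_arm --pt "-0.001 0 0.024 0" --pt "-0.001 0 0.05 0" --pt "-0.001 0 0.08 0" --pt "-0.001 0 0.105 0" --pt "-0.001 0 0.118 0"

```text
time: 2.23
tool_pos: [0.4861, -0.157, 0.0294]
tool_rot: [-0.002, 0.911, 0.413, -0.002]
contact_force: [-0.4, -0.1, -0.6]
gripper_width: 1.001
```

Request:
jog_arm --pt "0 0 0 0" --pt "0 0 0 0" --pt "0 0 0 0" --pt "0 0 0 0" --pt "0 0 0 0" --fingers 0

```text
time: 2.65
tool_pos: [0.4898, -0.1591, 0.0347]
tool_rot: [0.001, 0.911, 0.412, 0.001]
contact_force: [-0.6, 0.1, -1.6]
gripper_width: 0.62
```

```bash
python3 plan.py
```

```text
now [ 4.89800e-01 -1.59100e-01  3.47000e-02  4.87202e+01] t 2.65 F [-0.62  0.13 -1.63] j [-0.46  0.    2.02  0.    1.12  0.26] w 0.62
```

Request:
jog_arm --pt "0 0 -0.004 0" --pt "0 0 -0.01 0" --pt "0 0 -0.018 0" --pt "0 0 -0.025 0" --pt "0 0 -0.03 0"

```text
time: 3.07
tool_pos: [0.4896, -0.159, 0.065]
tool_rot: [0.001, 0.911, 0.412, 0.001]
contact_force: [0.2, -0.6, -1.5]
gripper_width: 0.622
```

Request:
jog_arm --pt "0 0 0 0" --pt "0 0 0 0" --pt "0 0 0 0"

```text
time: 3.32
tool_pos: [0.4888, -0.1586, 0.0632]
tool_rot: [-0.0, 0.911, 0.412, -0.0]
contact_force: [-0.2, -0.3, -1.3]
gripper_width: 0.621
```

Request:
jog_arm --pt "0 0 0 0"

```text
time: 3.4
tool_pos: [0.4885, -0.1585, 0.0628]
tool_rot: [-0.0, 0.911, 0.412, -0.0]
contact_force: [0.3, 0.4, -1.2]
gripper_width: 0.623
```

Request:
jog_arm --pt "0 0 0 0"

```text
time: 3.48
tool_pos: [0.4886, -0.1585, 0.0627]
tool_rot: [-0.0, 0.911, 0.412, -0.0]
contact_force: [1.0, 0.1, -2.0]
gripper_width: 0.627
```

```bash
python3 plan.py; python3 -c "
from h import *
for i in range(4):
    cams.grab_frame('wrist'); s=manip.state(); print(s['contact_force'].round(2),s['tool_pos'].round(4),s['joint_efforts'].round(2))"
```

```text
now [ 0.4886 -0.1585  0.0627 48.7197] t 3.48 F [ 0.99  0.05 -1.97] j [-0.46 -0.04  2.01  0.    1.18  0.26] w 0.627
[ 0.56 -0.42 -2.19] [ 0.4886 -0.1585  0.0628] [  0.   -31.51 -33.39   0.     0.     0.  ]
[-0.27 -0.78 -1.29] [ 0.4887 -0.1585  0.0629] [  0.   -31.47 -33.36   0.     0.     0.  ]
[ 0.54  0.85 -1.3 ] [ 0.4888 -0.1586  0.063 ] [  0.   -31.44 -33.34   0.     0.    -0.  ]
[ 0.06  0.3  -1.16] [ 0.4888 -0.1586  0.063 ] [  0.   -31.43 -33.34   0.     0.     0.  ]
```

C reads about -1.5 N, roughly 150 g, so it is **light** and goes to the plain tray's far slot.

```bash
python3 plan.py .50,-.25,.09,27,8 .587,-.336,.09,5.7,7 .587,-.336,.046,5.7,5
```

```text
now [ 0.4888 -0.1586  0.063  48.7171] t 3.68 F [ 0.06  0.3  -1.16] j [-0.46 -0.04  2.01  0.    1.18  0.26] w 0.622
[[-0.005, 0.005, -0.002, 1.6], [-0.011, 0.012, -0.005, 3.9], [-0.02, 0.022, -0.009, 7.0], [-0.031, 0.034, -0.013, 10.9], [-0.041, 0.046, -0.018, 14.7]] -> [ 0.496 -0.22   0.081 34.044]
[[-0.006, 0.012, -0.004, 3.2], [-0.01, 0.021, -0.007, 5.4], [-0.014, 0.027, -0.009, 7.0], [-0.012, 0.037, -0.009, 8.9], [-0.008, 0.053, -0.009, 11.6]] -> [ 0.519 -0.269  0.09  22.402]
[[0.009, 0.02, -0.0, 3.9], [0.018, 0.044, -0.0, 8.2], [0.027, 0.064, -0.0, 12.1], [0.033, 0.079, -0.0, 14.9], [0.037, 0.088, -0.0, 16.7]] -> [ 0.587 -0.336  0.09   5.7  ]
[[0.0, 0.0, 0.009, -0.0], [0.0, 0.0, 0.018, -0.0], [0.0, 0.0, 0.026, -0.0], [0.0, 0.0, 0.035, -0.0], [0.0, 0.0, 0.044, -0.0]] -> [ 0.587 -0.336  0.046  5.7  ]
```

Request:
jog_arm --pt "-0.005 0.005 -0.002 2" --pt "-0.011 0.012 -0.005 4" --pt "-0.02 0.022 -0.009 7" --pt "-0.031 0.034 -0.013 11" --pt "-0.041 0.046 -0.018 15"

```text
time: 4.1
tool_pos: [0.4965, -0.2213, 0.0817]
tool_rot: [0.0, 0.958, 0.287, -0.0]
contact_force: [0.9, -1.0, -1.3]
gripper_width: 0.625
```

Request:
jog_arm --pt "-0.006 0.012 -0.004 3" --pt "-0.01 0.021 -0.007 5" --pt "-0.014 0.027 -0.009 7" --pt "-0.012 0.037 -0.009 9" --pt "-0.008 0.053 -0.009 12"

```text
time: 4.52
tool_pos: [0.5186, -0.2686, 0.0901]
tool_rot: [-0.0, 0.982, 0.187, -0.0]
contact_force: [-0.0, 0.5, -1.6]
gripper_width: 0.626
```

Request:
jog_arm --pt "0.009 0.02 0 4" --pt "0.018 0.044 0 8" --pt "0.027 0.064 0 12" --pt "0.033 0.079 0 15" --pt "0.037 0.088 0 16"

```text
time: 4.93
tool_pos: [0.587, -0.3379, 0.0902]
tool_rot: [0.0, 0.999, 0.048, 0.0]
contact_force: [-0.2, 0.4, -2.2]
gripper_width: 0.624
```

Request:
jog_arm --pt "0 0 0.009 0" --pt "0 0 0.018 0" --pt "0 0 0.026 0" --pt "0 0 0.035 0" --pt "0 0 0.044 0"

```text
time: 5.35
tool_pos: [0.5852, -0.3354, 0.0446]
tool_rot: [-0.001, 0.999, 0.05, -0.001]
contact_force: [-0.1, -0.6, -1.1]
gripper_width: 0.624
```

Request:
jog_arm --pt "0 0 0 0" --pt "0 0 0 0" --pt "0 0 0 0"

```text
time: 5.6
tool_pos: [0.5862, -0.3363, 0.0465]
tool_rot: [0.0, 0.999, 0.05, 0.0]
contact_force: [0.7, 0.1, -1.6]
gripper_width: 0.621
```

```bash
python3 plan.py; python3 -c "
from h import *
cv2.imwrite('pics/wr2.png',cams.grab_frame('wrist')[:,:,::-1])"
```

```text
now [ 0.5862 -0.3363  0.0465  5.7303] t 5.6 F [ 0.67  0.06 -1.58] j [-0.63  0.34  1.61 -0.    1.19  0.84] w 0.621
```

View pics/wr2.png

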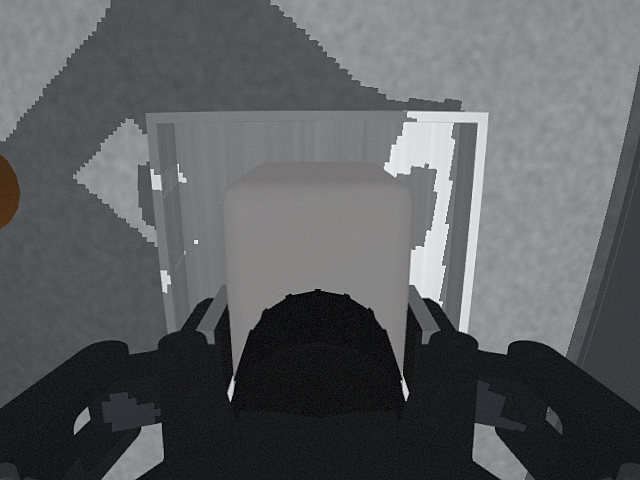

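The picture shows C held upright and square over the plain tray's far half, between the walls at columns 160 and 480. I'll lower it gently.

Request:
jog_arm --pt "0 0 0.002 0" --pt "0 0 0.004 0" --pt "0 0 0.006 0" --pt "0 0 0.007 0" --pt "0 0 0.007 0"

```text
time: 6.07
tool_pos: [0.5859, -0.3362, 0.0388]
tool_rot: [-0.0, 0.999, 0.05, -0.0]
contact_force: [-0.3, 0.9, -2.1]
gripper_width: 0.624
```

Request:
jog_arm --pt "0 0 0.001 0" --pt "0 0 0.001 0"

```text
time: 6.23
tool_pos: [0.5863, -0.3365, 0.0386]
tool_rot: [0.0, 0.999, 0.05, 0.0]
contact_force: [0.2, -0.7, -0.5]
gripper_width: 0.623
```

Request:
jog_arm --pt "0 0 0.001 0" --pt "0 0 0.001 0"

```text
time: 6.4
tool_pos: [0.5864, -0.3366, 0.0385]
tool_rot: [0.0, 0.999, 0.05, 0.0]
contact_force: [-2.1, 1.7, 4.4]
gripper_width: 0.622
```

Request:
jog_arm --pt "0 0 0.001 0" --pt "0 0 0.001 0"

```text
time: 6.57
tool_pos: [0.5866, -0.3367, 0.0385]
tool_rot: [0.0, 0.999, 0.05, 0.0]
contact_force: [-3.7, 3.6, 9.0]
gripper_width: 0.626
```

C touches the floor at TCP z .0385. I'll release it, back away and go to B above the spray bottle.

Request:
jog_arm --pt "0 0 -0.002 0" --pt "0 0 -0.002 0" --pt "0 0 -0.002 0" --pt "0 0 -0.002 0" --pt "0 0 -0.002 0" --fingers 1

```text
time: 6.98
tool_pos: [0.586, -0.3363, 0.0379]
tool_rot: [-0.0, 0.999, 0.05, -0.0]
contact_force: [0.3, 0.0, -0.1]
gripper_width: 1.004
```

Request:
jog_arm --pt "0 0 -0.02 0" --pt "0 0 -0.05 0" --pt "0 0 -0.09 0" --pt "0 0 -0.13 0" --pt "0 0 -0.16 0"

```text
time: 7.4
tool_pos: [0.5868, -0.3368, 0.2019]
tool_rot: [0.001, 0.999, 0.05, 0.001]
contact_force: [0.7, -0.5, 0.8]
gripper_width: 1.003
```

```bash
python3 plan.py .45,-.05,.26,10,10 .460,.176,.15,18.6,10
```

```text
now [ 0.5868 -0.3368  0.2019  5.7204] t 7.4 F [ 0.74 -0.53  0.82] j [-0.63  0.19  1.52  0.    1.44  0.84] w 1.003
[[-0.006, -0.017, -0.003, -0.2], [-0.014, -0.039, -0.008, -0.6], [-0.025, -0.069, -0.013, -1.0], [-0.038, -0.107, -0.021, -1.5], [-0.054, -0.15, -0.029, -2.1]] -> [ 0.518 -0.193  0.231  7.86 ]
[[-0.014, -0.043, -0.008, -0.6], [-0.026, -0.081, -0.016, -1.1], [-0.035, -0.111, -0.021, -1.6], [-0.043, -0.134, -0.026, -1.9], [-0.048, -0.151, -0.029, -2.1]] -> [ 0.45 -0.05  0.26 10.  ]
[[0.003, -0.013, 0.006, -0.5], [0.006, -0.029, 0.015, -1.1], [0.011, -0.051, 0.026, -2.0], [0.018, -0.079, 0.039, -3.1], [0.025, -0.11, 0.055, -4.3]] -> [ 0.455  0.063  0.205 14.3  ]
[[0.009, -0.031, 0.016, -1.2], [0.018, -0.058, 0.029, -2.3], [0.024, -0.08, 0.04, -3.2], [0.029, -0.096, 0.049, -3.8], [0.033, -0.108, 0.055, -4.3]] -> [ 0.46   0.176  0.15  18.6  ]
```

Request:
jog_arm --pt "-0.006 -0.017 -0.003 0" --pt "-0.014 -0.039 -0.008 -1" --pt "-0.025 -0.069 -0.013 -1" --pt "-0.038 -0.107 -0.021 -2" --pt "-0.054 -0.15 -0.029 -2"

```text
time: 7.82
tool_pos: [0.5188, -0.1959, 0.2262]
tool_rot: [-0.0, 0.998, 0.067, -0.0]
contact_force: [0.6, 0.7, -0.1]
gripper_width: 0.999
```

Request:
jog_arm --pt "-0.014 -0.043 -0.008 -1" --pt "-0.026 -0.081 -0.016 -1" --pt "-0.035 -0.111 -0.021 -2" --pt "-0.043 -0.134 -0.026 -2" --pt "-0.048 -0.151 -0.029 -2"

```text
time: 8.23
tool_pos: [0.4508, -0.0518, 0.2561]
tool_rot: [0.0, 0.996, 0.085, 0.001]
contact_force: [0.3, -0.7, -0.7]
gripper_width: 0.997
```

Request:
jog_arm --pt "0.003 -0.013 0.006 -1" --pt "0.006 -0.029 0.015 -1" --pt "0.011 -0.051 0.026 -2" --pt "0.018 -0.079 0.039 -3" --pt "0.025 -0.11 0.055 -4"

```text
time: 8.65
tool_pos: [0.4584, 0.0596, 0.2009]
tool_rot: [0.0, 0.993, 0.119, 0.001]
contact_force: [1.2, 0.1, 0.1]
gripper_width: 1.0
```

Request:
jog_arm --pt "0.009 -0.031 0.016 -1" --pt "0.018 -0.058 0.029 -2" --pt "0.024 -0.08 0.04 -3" --pt "0.029 -0.096 0.049 -4" --pt "0.033 -0.108 0.055 -5"

```text
time: 9.07
tool_pos: [0.4634, 0.1732, 0.1439]
tool_rot: [-0.0, 0.986, 0.164, -0.001]
contact_force: [0.7, -0.1, 0.3]
gripper_width: 0.998
```

Request:
jog_arm --pt "0 0 0 0"

```text
time: 9.15
tool_pos: [0.463, 0.1733, 0.1435]
tool_rot: [-0.0, 0.986, 0.164, -0.002]
contact_force: [-0.8, 0.1, -0.4]
gripper_width: 1.003
```

```bash
python3 plan.py .460,.176,.034,18.6,5; python3 -c "
from h import *
cv2.imwrite('pics/wr3.png',cams.grab_frame('wrist')[:,:,::-1])
m=cv2.imread('pics/wr3.png'); w=(m.max(2)<60).astype(np.uint8); w[300:]=0
n,L,st,ce=cv2.connectedComponentsWithStats(w); print([(s[4],c.round(0)) for s,c in zip(st[1:],ce[1:]) if s[4]>1000])
print(proj('wrist',[[.46,.176,.1]]))"
```

```text
now [ 0.463   0.1733  0.1435 18.8954] t 9.15 F [-0.79  0.09 -0.39] j [ 0.21 -0.19  2.    0.    1.34  1.45] w 1.003
[[-0.0, -0.001, 0.022, 0.1], [-0.001, -0.001, 0.044, 0.1], [-0.001, -0.002, 0.066, 0.2], [-0.002, -0.003, 0.088, 0.2], [-0.002, -0.004, 0.11, 0.3]] -> [ 0.46   0.176  0.034 18.6  ]
[(np.int32(5886), array([311., 258.])), (np.int32(1157), array([ 74., 274.]))]
[[306.37959627 270.41324264]]
```

Wrist detection puts B's cap at (311,258), which is consistent with the model to within a few mm. I'll descend with that correction, grip, lift and weigh.

Request:
jog_arm --pt "-0.001 -0.001 0.022 0" --pt "-0.002 -0.003 0.047 0" --pt "-0.002 -0.003 0.075 0" --pt "-0.002 -0.003 0.098 0" --pt "-0.002 -0.003 0.11 0"

```text
time: 9.62
tool_pos: [0.4599, 0.1726, 0.033]
tool_rot: [0.0, 0.987, 0.162, -0.002]
contact_force: [-0.7, -0.5, -1.1]
gripper_width: 0.999
```

Request:
jog_arm --pt "0 0 0 0" --pt "0 0 0 0" --pt "0 0 0 0"

```text
time: 9.87
tool_pos: [0.463, 0.1739, 0.0374]
tool_rot: [-0.0, 0.987, 0.162, 0.002]
contact_force: [-0.3, 0.2, 0.3]
gripper_width: 0.999
```

Request:
jog_arm --pt "0 0 0 0" --pt "0 0 0 0" --pt "0 0 0 0" --pt "0 0 0 0" --pt "0 0 0 0" --fingers 0

```text
time: 10.28
tool_pos: [0.4628, 0.1742, 0.0371]
tool_rot: [-0.0, 0.987, 0.163, 0.001]
contact_force: [0.3, -0.7, 6.0]
gripper_width: 0.623
```

Request:
jog_arm --pt "0 0 -0.004 0" --pt "0 0 -0.01 0" --pt "0 0 -0.018 0" --pt "0 0 -0.025 0" --pt "0 0 -0.03 0"

```text
time: 10.7
tool_pos: [0.4618, 0.174, 0.0666]
tool_rot: [-0.0, 0.987, 0.163, 0.001]
contact_force: [0.4, -0.8, -2.0]
gripper_width: 0.62
```

Request:
jog_arm --pt "0 0 0 0" --pt "0 0 0 0" --pt "0 0 0 0"

```text
time: 10.95
tool_pos: [0.4612, 0.1738, 0.0653]
tool_rot: [0.0, 0.987, 0.163, -0.0]
contact_force: [-0.0, 0.1, -1.7]
gripper_width: 0.624
```

```bash
cat > weigh.py <<'E'
from h import *
F=[]
for i in range(5):
    cams.grab_frame('wrist'); s=manip.state(); F.append(s['contact_force'])
print(np.mean(F,0).round(2),np.std(F,0).round(2),s['ft_torque'].round(2),s['tool_pos'].round(4))
E
python3 weigh.py; python3 plan.py
```

```text
[ 0.1   0.09 -1.49] [0.69 0.3  0.19] [-0.03  0.01 -0.02] [0.4612 0.1738 0.0651]
now [ 0.4612  0.1738  0.0651 18.716 ] t 11.2 F [ 0.12 -0.21 -1.62] j [ 0.21 -0.1   2.05  0.    1.19  1.45] w 0.622
```

B also reads -1.49 N, about 150 g, so it is **light**. I'll carry it round the front of the spray bottle to the plain tray's near slot.

```bash
python3 plan.py .39,.07,.097,13,8 .385,-.06,.097,8,5 .4625,-.348,.095,5.7,12 .4625,-.348,.05,5.7,5
```

```text
now [ 0.4612  0.1738  0.0651 18.716 ] t 11.2 F [ 0.12 -0.21 -1.62] j [ 0.21 -0.1   2.05  0.    1.19  1.45] w 0.622
[[-0.007, 0.006, -0.002, 0.4], [-0.018, 0.013, -0.006, 1.0], [-0.033, 0.024, -0.01, 1.9], [-0.05, 0.038, -0.016, 2.9], [-0.068, 0.051, -0.022, 3.9]] -> [ 0.413  0.104  0.087 14.854]
[[-0.014, 0.012, -0.005, 0.8], [-0.024, 0.021, -0.008, 1.4], [-0.031, 0.027, -0.01, 1.9], [-0.039, 0.052, -0.01, 2.9], [-0.046, 0.076, -0.01, 3.9]] -> [ 0.388  0.018  0.097 11.   ]
[[-0.006, 0.025, -0.0, 1.0], [-0.012, 0.051, -0.0, 2.0], [-0.018, 0.076, -0.0, 3.0], [-0.017, 0.09, 0.0, 3.1], [-0.016, 0.107, 0.0, 3.2]] -> [ 0.393 -0.09   0.097  7.759]
[[0.003, 0.022, 0.0, 0.2], [0.006, 0.049, 0.0, 0.4], [0.01, 0.082, 0.001, 0.6], [0.015, 0.117, 0.001, 0.9], [0.02, 0.152, 0.001, 1.2]] -> [ 0.433 -0.238  0.096  6.576]
[[0.005, 0.032, 0.0, 0.3], [0.009, 0.06, 0.0, 0.5], [0.012, 0.081, 0.001, 0.6], [0.015, 0.098, 0.001, 0.8], [0.017, 0.112, 0.001, 0.9]] -> [ 0.462 -0.348  0.095  5.7  ]
[[0.0, 0.0, 0.009, -0.0], [0.0, 0.0, 0.018, -0.0], [0.0, 0.0, 0.027, -0.0], [0.0, 0.0, 0.036, -0.0], [0.0, 0.0, 0.045, -0.0]] -> [ 0.462 -0.348  0.05   5.7  ]
```

Request:
jog_arm --pt "-0.007 0.006 -0.002 0" --pt "-0.018 0.013 -0.006 1" --pt "-0.033 0.024 -0.01 2" --pt "-0.05 0.038 -0.016 3" --pt "-0.068 0.051 -0.022 4"

```text
time: 11.62
tool_pos: [0.4124, 0.1028, 0.0874]
tool_rot: [0.0, 0.992, 0.128, -0.0]
contact_force: [-0.3, -1.3, -0.9]
gripper_width: 0.623
```

Request:
jog_arm --pt "-0.014 0.012 -0.005 1" --pt "-0.024 0.021 -0.008 1" --pt "-0.031 0.027 -0.01 2" --pt "-0.039 0.052 -0.01 3" --pt "-0.046 0.076 -0.01 4"

```text
time: 12.03
tool_pos: [0.3877, 0.018, 0.0976]
tool_rot: [0.0, 0.996, 0.094, 0.0]
contact_force: [0.0, 0.1, -0.7]
gripper_width: 0.619
```

Request:
jog_arm --pt "-0.006 0.025 0 1" --pt "-0.012 0.051 0 2" --pt "-0.018 0.076 0 3" --pt "-0.017 0.09 0 3" --pt "-0.016 0.107 0 3"

```text
time: 12.45
tool_pos: [0.3919, -0.0906, 0.0974]
tool_rot: [-0.0, 0.998, 0.066, 0.0]
contact_force: [0.5, 0.1, -1.9]
gripper_width: 0.621
```

Request:
jog_arm --pt "0.003 0.022 0 0" --pt "0.006 0.049 0 0" --pt "0.01 0.082 0.001 1" --pt "0.015 0.117 0.001 1" --pt "0.02 0.152 0.001 1"

```text
time: 12.87
tool_pos: [0.4325, -0.239, 0.0962]
tool_rot: [-0.0, 0.998, 0.058, -0.0]
contact_force: [-0.2, 0.7, -0.9]
gripper_width: 0.622
```

Request:
jog_arm --pt "0.005 0.032 0 0" --pt "0.009 0.06 0 0" --pt "0.012 0.081 0.001 1" --pt "0.015 0.098 0.001 1" --pt "0.017 0.112 0.001 1"

```text
time: 13.28
tool_pos: [0.4625, -0.3483, 0.0951]
tool_rot: [-0.0, 0.999, 0.049, -0.0]
contact_force: [0.5, -0.3, -1.1]
gripper_width: 0.62
```

Request:
jog_arm --pt "0 0 0 0" --pt "0 0 0 0" --pt "0 0 0 0"

```text
time: 13.53
tool_pos: [0.4621, -0.3459, 0.095]
tool_rot: [-0.001, 0.999, 0.05, -0.0]
contact_force: [0.2, -0.1, -0.7]
gripper_width: 0.618
```

```bash
python3 plan.py .4625,-.348,.05,5.7,5;python3 -c "
from h import *
cv2.imwrite('pics/wr4.png',cams.grab_frame('wrist')[:,:,::-1])"
```

```text
now [ 0.4621 -0.3459  0.095   5.7114] t 13.53 F [ 0.2  -0.09 -0.75] j [-0.77  0.06  1.84  0.    1.24  0.7 ] w 0.618
[[0.0, 0.0, 0.009, 0.0], [0.0, 0.001, 0.018, 0.0], [0.0, 0.001, 0.027, 0.0], [0.0, 0.002, 0.036, 0.0], [0.0, 0.002, 0.045, 0.0]] -> [ 0.462 -0.348  0.05   5.7  ]
```

View pics/wr4.png

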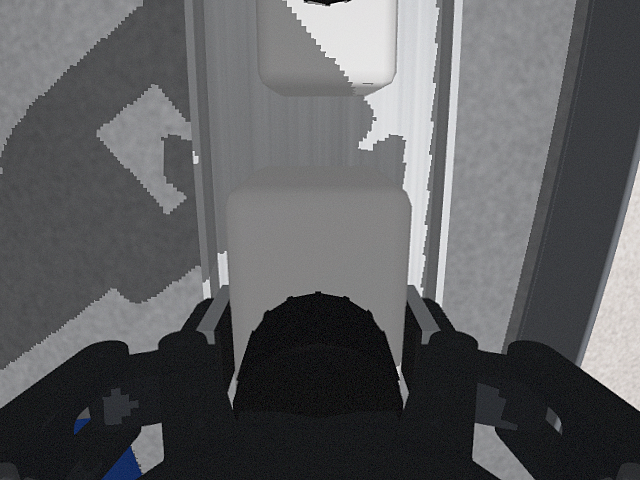

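The picture shows C standing upright in the far slot (top centre), with B held square over the near slot and a clear gap between them. I'll lower B.

Request:
jog_arm --pt "0 0 0.009 0" --pt "0 0.001 0.018 0" --pt "0 0.001 0.03 0" --pt "0 0.002 0.041 0" --pt "0 0.002 0.048 0"

```text
time: 14.0
tool_pos: [0.4617, -0.3476, 0.0447]
tool_rot: [-0.001, 0.999, 0.05, -0.001]
contact_force: [-0.4, 0.9, -1.7]
gripper_width: 0.622
```

Request:
jog_arm --pt "0 0 0.001 0" --pt "0 0 0.002 0" --pt "0 0 0.003 0" --pt "0 0 0.004 0" --pt "0 0 0.004 0"

```text
time: 14.42
tool_pos: [0.4631, -0.349, 0.044]
tool_rot: [0.0, 0.999, 0.05, 0.0]
contact_force: [-0.5, -0.5, -1.8]
gripper_width: 0.619
```

Request:
jog_arm --pt "0 0 0.001 0" --pt "0 0 0.001 0"

```text
time: 14.58
tool_pos: [0.463, -0.3488, 0.0427]
tool_rot: [0.0, 0.999, 0.05, 0.0]
contact_force: [0.1, -0.3, -1.6]
gripper_width: 0.619
```

Request:
jog_arm --pt "0 0 0.001 0" --pt "0 0 0.001 0"

```text
time: 14.75
tool_pos: [0.4628, -0.3487, 0.0414]
tool_rot: [-0.0, 0.999, 0.05, -0.0]
contact_force: [-0.7, -0.1, -2.1]
gripper_width: 0.624
```

Request:
jog_arm --pt "0 0 0.001 0" --pt "0 0 0.001 0"

```text
time: 14.92
tool_pos: [0.463, -0.3489, 0.0412]
tool_rot: [0.0, 0.999, 0.05, 0.0]
contact_force: [-2.6, 1.1, 2.5]
gripper_width: 0.617
```

Request:
jog_arm --pt "0 0 0.001 0" --pt "0 0 0.001 0"

```text
time: 15.08
tool_pos: [0.4632, -0.3491, 0.0411]
tool_rot: [0.0, 0.999, 0.05, 0.0]
contact_force: [-3.6, 2.3, 8.3]
gripper_width: 0.621
```

Request:
jog_arm --pt "0 0 0.001 0" --pt "0 0 0.001 0"

```text
time: 15.25
tool_pos: [0.4634, -0.3493, 0.0411]
tool_rot: [0.0, 0.999, 0.05, 0.0]
contact_force: [-4.3, 3.4, 13.3]
gripper_width: 0.624
```

Request:
jog_arm --pt "0 0 -0.003 0" --pt "0 0 -0.003 0" --pt "0 0 -0.003 0" --pt "0 0 -0.003 0" --pt "0 0 -0.003 0" --fingers 1

```text
time: 15.67
tool_pos: [0.4627, -0.3486, 0.041]
tool_rot: [-0.0, 0.999, 0.05, -0.0]
contact_force: [-0.5, -0.6, 0.1]
gripper_width: 1.001
```

Request:
jog_arm --pt "0 0 -0.02 0" --pt "0 0 -0.05 0" --pt "0 0 -0.09 0" --pt "0 0 -0.13 0" --pt "0 0 -0.16 0"

```text
time: 16.08
tool_pos: [0.4633, -0.3492, 0.2048]
tool_rot: [0.001, 0.999, 0.05, 0.001]
contact_force: [1.0, -0.2, -0.4]
gripper_width: 1.002
```

```bash
python3 plan.py .651,.034,.24,55,20 .651,.034,.15,55,5
```

```text
now [ 0.4633 -0.3492  0.2048  5.7201] t 16.08 F [ 0.98 -0.23 -0.36] j [-0.77 -0.04  1.75  0.    1.43  0.7 ] w 1.002
[[0.006, -0.01, -0.001, -1.4], [0.013, -0.021, -0.002, -2.9], [0.021, -0.033, -0.003, -4.5], [0.03, -0.048, -0.005, -6.5], [0.04, -0.065, -0.006, -8.8]] -> [ 0.497 -0.281  0.211 14.511]
[[0.015, -0.017, -0.002, -2.6], [0.032, -0.037, -0.004, -5.6], [0.05, -0.058, -0.006, -8.8], [0.069, -0.081, -0.009, -12.3], [0.089, -0.104, -0.011, -15.8]] -> [ 0.557 -0.158  0.222 30.36 ]
[[0.026, -0.017, -0.003, -3.6], [0.051, -0.034, -0.005, -7.0], [0.074, -0.049, -0.007, -10.2], [0.095, -0.063, -0.009, -13.2], [0.114, -0.076, -0.011, -15.8]] -> [ 6.1800e-01 -3.4000e-02  2.3400e-01  4.6209e+01]
[[0.019, -0.006, -0.002, -2.3], [0.035, -0.011, -0.003, -4.3], [0.049, -0.016, -0.004, -5.9], [0.061, -0.02, -0.005, -7.4], [0.073, -0.023, -0.006, -8.8]] -> [6.51e-01 3.40e-02 2.40e-01 5.50e+01]
[[-0.0, 0.0, 0.018, -0.0], [-0.0, 0.0, 0.036, -0.0], [-0.0, 0.0, 0.054, -0.0], [-0.0, 0.0, 0.072, -0.0], [-0.0, 0.0, 0.09, -0.0]] -> [6.51e-01 3.40e-02 1.50e-01 5.50e+01]
```

Request:
jog_arm --pt "0.006 -0.01 -0.001 -1" --pt "0.013 -0.021 -0.002 -3" --pt "0.021 -0.033 -0.003 -5" --pt "0.03 -0.048 -0.005 -7" --pt "0.04 -0.065 -0.006 -9"

```text
time: 16.5
tool_pos: [0.4956, -0.2779, 0.2046]
tool_rot: [-0.002, 0.992, 0.13, -0.002]
contact_force: [0.6, 0.3, -0.4]
gripper_width: 1.001
```

Request:
jog_arm --pt "0.015 -0.017 -0.002 -3" --pt "0.032 -0.037 -0.004 -6" --pt "0.05 -0.058 -0.006 -9" --pt "0.069 -0.081 -0.009 -12" --pt "0.089 -0.104 -0.011 -16"

```text
time: 16.92
tool_pos: [0.5551, -0.154, 0.2155]
tool_rot: [-0.002, 0.964, 0.267, -0.002]
contact_force: [0.1, -0.8, 0.3]
gripper_width: 1.001
```

Request:
jog_arm --pt "0.026 -0.017 -0.003 -4" --pt "0.051 -0.034 -0.005 -7" --pt "0.074 -0.049 -0.007 -10" --pt "0.095 -0.063 -0.009 -13" --pt "0.114 -0.076 -0.011 -16"

```text
time: 17.33
tool_pos: [0.6141, -0.0301, 0.2262]
tool_rot: [-0.002, 0.917, 0.399, -0.002]
contact_force: [-0.6, 0.4, -0.4]
gripper_width: 1.0
```

Request:
jog_arm --pt "0.019 -0.006 -0.002 -2" --pt "0.035 -0.011 -0.003 -4" --pt "0.049 -0.016 -0.004 -6" --pt "0.061 -0.02 -0.005 -7" --pt "0.073 -0.023 -0.006 -8"

```text
time: 17.75
tool_pos: [0.6478, 0.0372, 0.2337]
tool_rot: [-0.001, 0.888, 0.461, -0.001]
contact_force: [-0.7, 0.7, -0.7]
gripper_width: 1.0
```

Request:
jog_arm --pt "0 0 0.018 0" --pt "0 0 0.036 0" --pt "0 0 0.054 0" --pt "0 0 0.072 0" --pt "0 0 0.09 0"

```text
time: 18.17
tool_pos: [0.6481, 0.0359, 0.144]
tool_rot: [-0.0, 0.888, 0.46, -0.0]
contact_force: [0.2, -0.3, -0.8]
gripper_width: 0.998
```

Request:
jog_arm --pt "0 0 0 0" --pt "0 0 0 0"

```text
time: 18.33
tool_pos: [0.6472, 0.0358, 0.1437]
tool_rot: [-0.001, 0.888, 0.46, -0.002]
contact_force: [0.9, 0.4, 0.9]
gripper_width: 1.0
```

```bash
python3 plan.py .651,.034,.034,55,5; python3 -c "
from h import *
cv2.imwrite('pics/wr5.png',cams.grab_frame('wrist')[:,:,::-1])
m=cv2.imread('pics/wr5.png'); w=(m.max(2)<60).astype(np.uint8); w[300:]=0
n,L,st,ce=cv2.connectedComponentsWithStats(w); print([(s[4],c.round(0)) for s,c in zip(st[1:],ce[1:]) if s[4]>1000])
print(proj('wrist',[[.651,.034,.1]]))"
```

```text
now [6.47200e-01 3.58000e-02 1.43700e-01 5.47295e+01] t 18.33 F [0.91 0.37 0.88] j [-0.06  0.17  1.63 -0.    1.34  0.56] w 1.0
[[0.0, 0.001, 0.022, -0.1], [0.0, 0.002, 0.044, -0.1], [0.0, 0.002, 0.066, -0.2], [0.001, 0.003, 0.088, -0.2], [0.001, 0.004, 0.11, -0.3]] -> [6.51e-01 3.40e-02 3.40e-02 5.50e+01]
[(np.int32(9801), array([437.,  60.])), (np.int32(5945), array([330., 253.]))]
[[322.14313945 264.13753212]]
```

View pics/wr5.png

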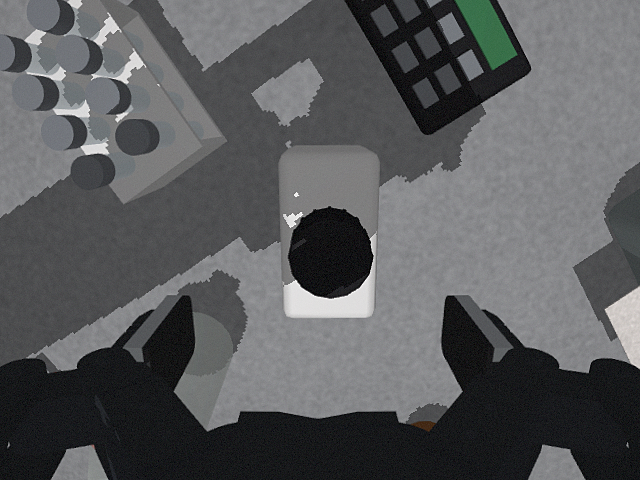

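The picture shows A's cap at (330,253), square to the fingers and about 3–4 mm right of centre. The rack (100,100) and spray bottle (205,345) are clear of the fingers. I'll descend with the correction, grip and weigh.

Request:
jog_arm --pt "0 0.002 0.022 0" --pt "0.001 0.004 0.047 0" --pt "0.001 0.004 0.075 0" --pt "0.001 0.004 0.098 0" --pt "0.001 0.004 0.11 0"

```text
time: 18.8
tool_pos: [0.6515, 0.0342, 0.0339]
tool_rot: [-0.0, 0.888, 0.46, -0.001]
contact_force: [-0.7, -0.5, -0.6]
gripper_width: 1.0
```

Request:
jog_arm --pt "0 0 0 0" --pt "0 0 0 0" --pt "0 0 0 0"

```text
time: 19.05
tool_pos: [0.654, 0.034, 0.0381]
tool_rot: [0.001, 0.888, 0.46, 0.002]
contact_force: [0.0, 0.5, -0.1]
gripper_width: 1.0
```

Request:
jog_arm --pt "0 0 0 0" --pt "0 0 0 0" --pt "0 0 0 0" --pt "0 0 0 0" --pt "0 0 0 0" --fingers 0

```text
time: 19.47
tool_pos: [0.6536, 0.0339, 0.0374]
tool_rot: [0.001, 0.888, 0.46, 0.001]
contact_force: [1.9, -1.8, 4.6]
gripper_width: 0.62
```

Request:
jog_arm --pt "0 0 -0.003 0" --pt "0 0 -0.008 0" --pt "0 0 -0.014 0" --pt "0 0 -0.018 0" --pt "0 0 -0.02 0"

```text
time: 19.88
tool_pos: [0.6519, 0.0342, 0.0555]
tool_rot: [-0.0, 0.888, 0.46, -0.0]
contact_force: [1.4, 0.2, -5.2]
gripper_width: 0.621
```

Request:
jog_arm --pt "0 0 0 0" --pt "0 0 0 0" --pt "0 0 0 0"

```text
time: 20.13
tool_pos: [0.6518, 0.0342, 0.0551]
tool_rot: [-0.0, 0.888, 0.46, -0.0]
contact_force: [-1.4, -0.6, -6.5]
gripper_width: 0.623
```

```bash
python3 weigh.py; python3 plan.py
```

```text
[-0.15 -0.02 -6.  ] [0.36 0.22 0.26] [-0.05  0.01  0.05] [0.652  0.0341 0.0552]
now [6.52000e-01 3.41000e-02 5.52000e-02 5.47156e+01] t 20.38 F [-0.09  0.1  -5.54] j [-0.06  0.28  1.67  0.    1.19  0.55] w 0.618
```

A reads -6.0 N, about 610 g, so it is **heavy** and goes to the loop tray, round the far side of the rack.

```bash
python3 plan.py .72,.07,.11,42,7 .72,.20,.11,20,6 .705,.274,.11,2.8,4 .605,.277,.11,2.8,6 .522,.347,.10,2.8,7
```

```text
now [6.52000e-01 3.41000e-02 5.52000e-02 5.47156e+01] t 20.38 F [-0.09  0.1  -5.54] j [-0.06  0.28  1.67  0.    1.19  0.55] w 0.618
[[0.006, 0.003, -0.005, 1.1], [0.015, 0.008, -0.012, 2.7], [0.027, 0.014, -0.022, 5.1], [0.041, 0.021, -0.033, 7.7], [0.054, 0.027, -0.043, 10.0]] -> [ 0.705  0.062  0.098 44.745]
[[0.009, 0.003, -0.007, 1.6], [0.016, 0.005, -0.012, 2.7], [0.025, -0.005, -0.012, 5.0], [0.041, -0.02, -0.012, 8.7], [0.062, -0.041, -0.012, 13.7]] -> [ 0.72   0.135  0.11  31.   ]
[[0.015, -0.025, -0.0, 5.0], [0.026, -0.044, -0.0, 8.7], [0.033, -0.056, -0.0, 11.0], [0.04, -0.074, -0.0, 15.3], [0.046, -0.091, -0.0, 19.6]] -> [ 0.712  0.237  0.11  11.4  ]
[[-0.0, -0.019, -0.0, 4.3], [-0.0, -0.038, -0.0, 8.6], [-0.01, -0.04, -0.0, 8.6], [-0.026, -0.044, -0.0, 8.6], [-0.049, -0.049, -0.0, 8.6]] -> [0.655 0.276 0.11  2.8  ]
[[-0.023, -0.002, -0.0, -0.0], [-0.039, -0.003, -0.0, -0.0], [-0.05, -0.004, -0.0, -0.0], [-0.057, -0.01, 0.001, -0.0], [-0.067, -0.02, 0.002, -0.0]] -> [0.587 0.292 0.108 2.8  ]
[[-0.014, -0.013, 0.002, -0.0], [-0.031, -0.029, 0.004, -0.0], [-0.045, -0.042, 0.006, -0.0], [-0.055, -0.052, 0.007, -0.0], [-0.062, -0.058, 0.008, -0.0]] -> [0.522 0.347 0.1   2.8  ]
```

Request:
jog_arm --pt "0.006 0.003 -0.005 1" --pt "0.015 0.008 -0.012 3" --pt "0.027 0.014 -0.022 5" --pt "0.041 0.021 -0.033 8" --pt "0.054 0.027 -0.043 10"

```text
time: 20.8
tool_pos: [0.7065, 0.0631, 0.0994]
tool_rot: [0.0, 0.925, 0.379, 0.0]
contact_force: [-0.4, -0.1, -5.8]
gripper_width: 0.619
```

Request:
jog_arm --pt "0.009 0.003 -0.007 2" --pt "0.016 0.005 -0.012 3" --pt "0.025 -0.005 -0.012 5" --pt "0.041 -0.02 -0.012 9" --pt "0.062 -0.041 -0.012 14"

```text
time: 21.22
tool_pos: [0.721, 0.1343, 0.1104]
tool_rot: [0.0, 0.965, 0.262, -0.0]
contact_force: [0.6, -0.7, -6.1]
gripper_width: 0.62
```

Request:
jog_arm --pt "0.015 -0.025 0 5" --pt "0.026 -0.044 0 9" --pt "0.033 -0.056 0 11" --pt "0.04 -0.074 0 15" --pt "0.046 -0.091 0 19"

```text
time: 21.63
tool_pos: [0.7134, 0.2382, 0.1101]
tool_rot: [-0.0, 0.995, 0.1, -0.0]
contact_force: [-0.1, 0.0, -6.3]
gripper_width: 0.621
```

Request:
jog_arm --pt "0 -0.019 0 4" --pt "0 -0.038 0 9" --pt "-0.01 -0.04 0 9" --pt "-0.026 -0.044 0 9" --pt "-0.049 -0.049 0 9"

```text
time: 22.05
tool_pos: [0.6561, 0.2756, 0.1103]
tool_rot: [0.0, 1.0, 0.024, 0.0]
contact_force: [-0.9, 0.4, -5.9]
gripper_width: 0.623
```

Request:
jog_arm --pt "-0.023 -0.002 0 0" --pt "-0.039 -0.003 0 0" --pt "-0.05 -0.004 0 0" --pt "-0.057 -0.01 0.001 0" --pt "-0.067 -0.02 0.002 0"

```text
time: 22.47
tool_pos: [0.5879, 0.2919, 0.1086]
tool_rot: [0.0, 1.0, 0.023, 0.0]
contact_force: [0.7, -0.2, -6.5]
gripper_width: 0.62
```

Request:
jog_arm --pt "-0.014 -0.013 0.002 0" --pt "-0.031 -0.029 0.004 0" --pt "-0.045 -0.042 0.006 0" --pt "-0.055 -0.052 0.007 0" --pt "-0.062 -0.058 0.008 0"

```text
time: 22.88
tool_pos: [0.5219, 0.3486, 0.1003]
tool_rot: [-0.0, 1.0, 0.024, -0.0]
contact_force: [0.1, -0.4, -6.4]
gripper_width: 0.623
```

Request:
jog_arm --pt "0 0 0 0" --pt "0 0 0 0" --pt "0 0 0 0"

```text
time: 23.13
tool_pos: [0.524, 0.3467, 0.1008]
tool_rot: [0.0, 1.0, 0.023, 0.001]
contact_force: [-0.2, -0.5, -6.5]
gripper_width: 0.62
```

```bash
python3 plan.py .522,.347,.05,2.8,5;python3 -c "
from h import *
cv2.imwrite('pics/wr6.png',cams.grab_frame('wrist')[:,:,::-1])"
```

```text
now [0.524  0.3467 0.1008 2.6895] t 23.13 F [-0.16 -0.51 -6.52] j [ 0.47  0.17  1.71 -0.    1.26  1.99] w 0.62
[[-0.0, -0.0, 0.01, -0.0], [-0.001, -0.0, 0.02, -0.0], [-0.001, -0.0, 0.03, -0.1], [-0.002, -0.0, 0.041, -0.1], [-0.002, -0.0, 0.051, -0.1]] -> [0.522 0.347 0.05  2.8  ]
```

View pics/wr6.png

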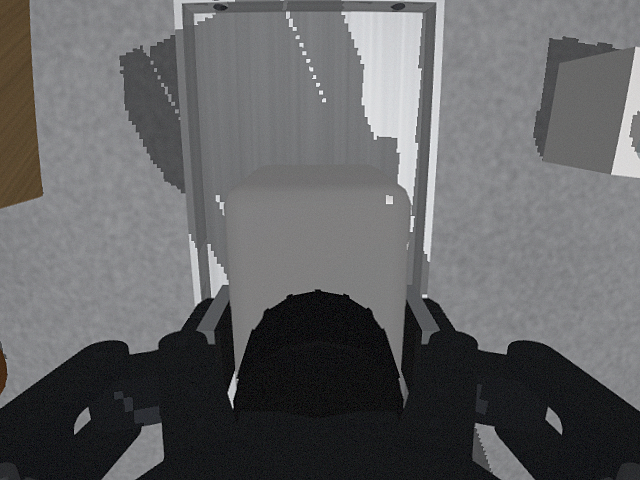

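The picture shows A upright and centred between the loop tray's walls (columns 190 and 432). I'll lower it; contact is expected near TCP z .041.

Request:
jog_arm --pt "0 0 0.009 0" --pt "0 0 0.02 0" --pt "0 0 0.032 0" --pt "0 0 0.044 0" --pt "0 0 0.053 0"

```text
time: 23.6
tool_pos: [0.5219, 0.3461, 0.0444]
tool_rot: [0.001, 1.0, 0.024, -0.002]
contact_force: [0.4, -0.2, -6.4]
gripper_width: 0.621
```

Request:
jog_arm --pt "0 0 0.001 0" --pt "0 0 0.002 0" --pt "0 0 0.003 0" --pt "0 0 0.004 0" --pt "0 0 0.004 0"

```text
time: 24.02
tool_pos: [0.5236, 0.3473, 0.0442]
tool_rot: [-0.0, 1.0, 0.024, 0.001]
contact_force: [1.1, 0.3, -5.8]
gripper_width: 0.618
```

Request:
jog_arm --pt "0 0 0.001 0" --pt "0 0 0.001 0"

```text
time: 24.18
tool_pos: [0.5234, 0.3471, 0.0429]
tool_rot: [-0.0, 1.0, 0.024, 0.0]
contact_force: [0.7, 0.3, -5.7]
gripper_width: 0.623
```

Request:
jog_arm --pt "0 0 0.001 0" --pt "0 0 0.001 0"

```text
time: 24.35
tool_pos: [0.5231, 0.347, 0.0415]
tool_rot: [-0.0, 1.0, 0.024, 0.0]
contact_force: [-0.3, -0.1, -5.2]
gripper_width: 0.62
```

Request:
jog_arm --pt "0 0 0.001 0" --pt "0 0 0.001 0"

```text
time: 24.52
tool_pos: [0.5234, 0.3471, 0.0414]
tool_rot: [-0.0, 1.0, 0.024, 0.0]
contact_force: [-3.1, -0.3, 0.0]
gripper_width: 0.621
```

Contact has started. I'll make one more small step, then release and retreat upward.

Request:
jog_arm --pt "0 0 0.001 0" --pt "0 0 0.001 0"

```text
time: 24.68
tool_pos: [0.5237, 0.3473, 0.0414]
tool_rot: [-0.0, 1.0, 0.024, 0.0]
contact_force: [-4.8, -1.7, 4.0]
gripper_width: 0.62
```

Request:
jog_arm --pt "0 0 -0.001 0" --pt "0 0 -0.001 0" --pt "0 0 -0.001 0" --pt "0 0 -0.001 0" --pt "0 0 -0.001 0" --fingers 1

```text
time: 25.1
tool_pos: [0.5235, 0.347, 0.0407]
tool_rot: [-0.0, 1.0, 0.024, 0.0]
contact_force: [-0.4, -0.1, -0.1]
gripper_width: 1.003
```

Request:
jog_arm --pt "0 0 -0.02 0" --pt "0 0 -0.05 0" --pt "0 0 -0.09 0" --pt "0 0 -0.13 0" --pt "0 0 -0.17 0"

```text
time: 25.52
tool_pos: [0.5228, 0.3467, 0.2118]
tool_rot: [0.0, 1.0, 0.024, -0.0]
contact_force: [1.7, -0.0, -0.7]
gripper_width: 0.999
```

Request:
jog_arm --pt "-0.02 0 -0.02 0" --pt "-0.05 0 -0.03 0" --pt "-0.08 0 -0.04 0" --pt "-0.11 0 -0.05 0" --pt "-0.12 0 -0.05 0"

```text
time: 25.93
tool_pos: [0.4014, 0.3419, 0.2632]
tool_rot: [-0.001, 1.0, 0.024, 0.001]
contact_force: [0.6, -0.7, -0.3]
gripper_width: 0.997
```

```bash
python3 plan.py; python3 -c "
from h import *
a=cams.grab_frame('top')[:,:,::-1]; b=cams.grab_frame('scene')[:,:,::-1]
cv2.imwrite('pics/top9.png',a); cv2.imwrite('pics/scene9.png',b)"
```

```text
now [0.4014 0.3419 0.2632 2.8065] t 25.93 F [ 0.56 -0.66 -0.3 ] j [ 0.56 -0.2   1.8   0.    1.54  2.09] w 0.997
```

View pics/scene9.png

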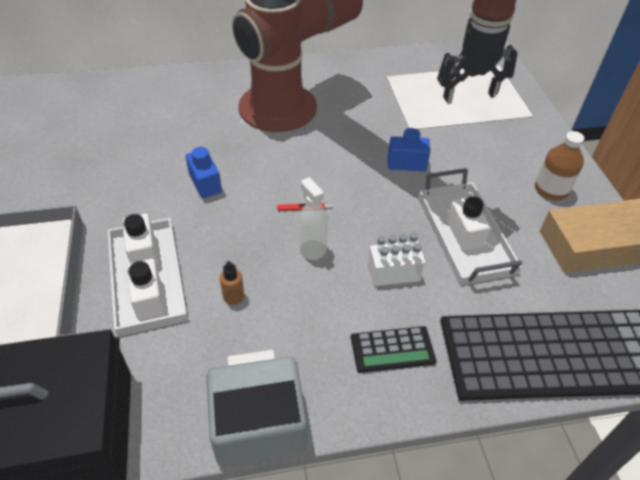

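View pics/top9.png

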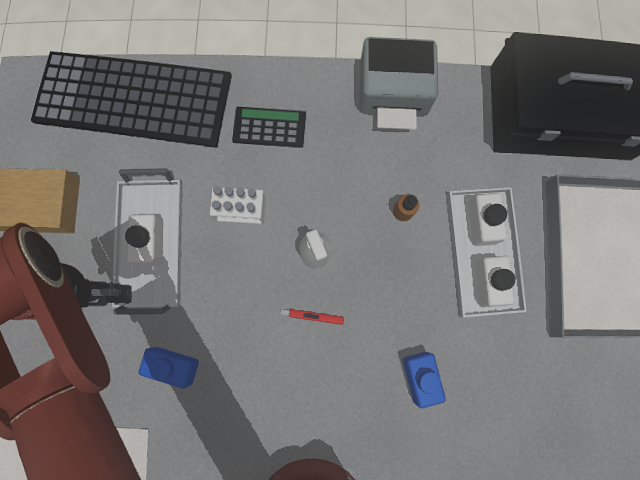

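Both views show A (cap 137,236) upright in the loop tray and B and C (caps 502,279 and 495,214) upright in the plain tray. The bystanders and blue look-alikes are where they were, and the arm is clear. I'm handing in.

```bash
python3 -c "
from plant import manip
print(manip.job_done(), manip.state()['time'])"
```

```text
the job is handed in; nothing more can be done
the job is handed in; nothing more can be done
```

All three canisters were weighed and placed. The centre one by the rack and calculator ("A") read about 6.0 N (roughly 610 g, heavy) and stands in the loop tray. The other two ("B" and "C") each read about 1.5 N (roughly 150 g, light) and stand end to end in the plain tray. The labels A, B and C are my own and may not match canister_a, b and c.

The last top and scene pictures, at 25.9 s, showed:
- **Canisters:** all three are upright inside their trays.
- **Everything else:** the spray bottle, dropper bottle, rack, calculator, cutter and blue look-alikes looked to be in their original places by eye.
- **Arm:** open and clear of everything.

Undersides stayed at or below about 75 mm by my commanded path, and the highest force reading was about 14 N. The force readings had about 0.5–1 N of noise, far less than the gap between heavy and light. No check failed or disagreed.

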